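# Post the red-capped tube through the flap of the return box

## Robot

A 6-joint arm with a two-finger parallel gripper is mounted at the origin on a cart in front of the work surface, level with it; the furniture and walls round the work are solid. World frame = base frame: x ahead of the robot, y to its left, z up, the work surface at z = 0. Lengths are in mm, angles in degrees, forces in N, time in s.
With the tool pointing down it reaches from about 350 to 850 mm from the base axis. Payload 8.1 kg.
Tool frame: the origin (TCP) lies at the very end of the fingers, on their centre line; the grasp point (between the pads) lies 19 mm behind it (r.grip_depth is the distance from the TCP to the grasp point, in mm); z points along the fingers, y is the direction in which the jaws open and shut (so a half turn about z gives the same grasp; the last joint's range is limited). The gripper opens to 85 mm and grips with 20 to 120 N. Pads are 22 mm wide; open, the fingers measure 114 mm over their backs; the gripper's body (76 mm by 85 mm) begins 54 mm behind the grasp point. The pads swing forward as they close: fully open they stand 13 mm farther back than shut.
Start: joints at [60.023, 7.471, 85.268, -0, 87.261, -4.893], TCP at [254.349, 543.426, 231.292] pointing down, gripper open.
Joint ranges: [-169.43, 169.43], [-51.17, 129.36], [1.28, 143.12], [-76.62, 256.62], [0, 156.53], [-152.29, 152.29]. Speed limits (degrees/s): [136.94, 136.94, 159.86, 180, 180, 180].

## Interface

Orientations are given as [roll, pitch, yaw] about the fixed x, y, z axes, in that order (R = Rz(yaw) Ry(pitch) Rx(roll)).
In Python, from bench import status, viewer, hand_in, r gives the robot as it stands.
- The arm moves only by the shell command python3 -m crank 'ROWS' [OPENING] [FORCE]. ROWS is a JSON object of lists of equal length, an entry for each row: "slide": the shift along the tool's x, y, z in m, a list of three; "twist": the turn about the tool's z in rad. A call has 1 to 8 rows; each row shifts and turns the commanded pose from where the row before left it, along the tool's axes as they then stand; what a row does not reach is not made up. A row lasts 1/10 s, in which the tool goes at most 50 mm and 8.59 degrees, less where a joint would pass 70% of its speed; a pose out of reach is approached as far as the arm can. A call with a gripper value outside its range is refused whole. OPENING is the closure, from 0 (fully open) to 1 (shut), set as the call begins (- or left out, the last holds). The fingers move at their own pace and stop on an object; FORCE is the grip in N (left out, the last holds). Time passes only in rows, so rows that do not move let the fingers close. It gives the time, the measured TCP pose, the force and the opening at its end, in the units of the state.
- status.sense(): the state, without advancing time (a new reading comes with each control period).
- viewer.snapshot(name): name is "scene" or "top" or "wrist"; returns a dict with "img" (400x640x3 uint8, red, green, blue), "fx", "fy", "cx", "cy" (pixels), "k1" (the pictures are not rectified: a ray, as slopes to the right and down, at radius r is drawn at 1 + k1 r^2 times it, then the intrinsics apply), "R" (3x3) and "t" (3): a world point X has camera coordinates R X + t; the wrist camera has in their place "hand_eye" (4x4, takes a point from camera to tool coordinates, whose origin is the TCP and whose axes are the flange's). Camera axes: x right, y down, z forward; pixel columns grow to the right and rows downward; lengths in mm; the calibration is good to about 2 mm. A picture is of the moment at which its call begins: read the wrist's pose just before it. There is no depth.
- hand_in(): hands the job in, once; it reports no verdict.
The state is a dict: "time": time; "joint_pos": joint angles; "qd": joint speeds; "joint_efforts": joint torques, N m; "tool_pos": TCP position; "tcp_rot": TCP orientation; "ft_force": force on the tool from outside, world axes, zero at the start; "wrist_torque": the same for the moment, N m; "finger_gap": finger opening in mm.
Only numpy, scipy, OpenCV 4.12 (cv2) and the standard library are available. Lean on these libraries where they do the work, as an engineer would, in place of code of your own. Each camera call takes 0.05 s, during which the arm holds its last target.

## Task

Post the standing tube with the red cap into the white return box: hold it upright, push its foot well down through the blue spring flap on top, and only then let it go, so that it drops inside and the flap springs shut behind it. Leave the blue-capped tubes standing where they are.

Things in the scene. Friction and masses are not known exactly. Their poses are not given: they have to be found in the camera images.
- red_tube_mid (a point): Centre (half-way up) of the tube to post: a loose self-standing screw-cap tube with a RED cap, 112 mm tall, upright on the worktop, 60 to 90 g. Barrel 28 mm in diameter; cap 34 mm in diameter, about the top 22 mm. Its foot is 56 mm below this point. Grip the barrel in its upper half, about 20 mm above this point, so that the foot stays free. z runs towards the cap.
- blue_tube_mid (a point): Centre (half-way up) of a loose tube of the same size and make with a BLUE cap, a bystander to leave standing.
- mouth (a point): Centre of the 60 x 60 mm mouth (sides along this frame's x and y) in the top of the fixed white return box (96 x 96 x 175 mm, clear front, hollow down to a 4 mm floor), level with its top face; z up. The blue flap lies just below the top face. To the right of the box, near it, stands a brown bottle 0.32 m tall, then a drying oven 0.4 m tall: come from the near side, high up.
- flap (a joint): The blue spring flap in the mouth, 57 x 57 x 3 mm, hinged along the mouth's +x side: 0 = shut (level), up to 1.45 rad as it swings down into the box. A weak spring (0.1 to 0.2 N at the free edge) shuts it. A tube in mid-mouth has it past 1 rad with the foot 30 mm below the top face. At 50 mm it lies along the tube; a tube released there drops to the box floor, clear below the flap.

How it is judged:
By the outcome, as a careful person would: the job done as asked, in the order asked, and still so for the second after the job is handed in, with the robot touching nothing.
It also fails if it takes over 48 s, if anything falls off the work surface, if the arm or the gripper's body presses on something with over 40 N, if the wrist force passes 120 N, or if a joint passes its speed limit or range.

## Working session

There is one attempt and no reset: what is moved stays moved. The work goes in short steps, Python scripts to look and compute and a shell command to move; the robot and the scene stay as the last step left them, time stands still between calls to the robot, and variables do not carry over. Pictures are saved under pics/ and viewed, and the job is handed in when it is done.

```bash
ls; mkdir -p pics
python3 - <<'E'
from bench import status, viewer, r
import cv2
print(status.sense())
for n in ("scene","top","wrist"):
    s=viewer.snapshot(n)
    cv2.imwrite(f"pics/{n}0.png",s["img"][:,:,::-1])
    print(n,{k:v for k,v in s.items() if k!="img"})
E
```

```text
pics
{'time': 0.0, 'joint_pos': array([ 6.00226230e+01,  7.51562890e+00,  8.53298553e+01, -1.11603089e-03,
        8.72601389e+01, -4.89262912e+00]), 'qd': array([-0.0627909 ,  0.00697176,  0.00108684,  0.01327652,  0.02948109,
        0.04266371]), 'joint_efforts': array([ 1.42735091e-03, -5.69388664e+01, -5.00561357e+01,  1.48364311e-04,
        1.41352729e-02, -3.65545111e-05]), 'tool_pos': array([254.08340378, 542.94281572, 230.23346804]), 'tcp_rot': array([-1.79894667e+02, -7.89785558e-03,  1.54915299e+02]), 'ft_force': array([ 0.24169428,  0.70559093, -0.62601212]), 'wrist_torque': array([0.02673484, 0.04636935, 0.02232821]), 'finger_gap': 85.49766779813231}
scene {'fx': 475.1808552077719, 'fy': 475.1808552077719, 'cx': 328.9853813021053, 'cy': 199.2032331355744, 'k1': -0.10451444224580747, 'R': array([[ 0.84071884, -0.54110543,  0.01991832],
       [-0.33663635, -0.55113848, -0.76349351],
       [ 0.42410824,  0.63517815, -0.64550826]]), 't': array([-228.9511794 ,  382.12958599,  629.10158788])}
top {'fx': 461.9522317332893, 'fy': 461.9522317332893, 'cx': 319.2593685615899, 'cy': 203.40569568347493, 'k1': -0.013775429773789748, 'R': array([[ 0.02410407, -0.99955018, -0.01784438],
       [-0.98851986, -0.02116733, -0.1496009 ],
       [ 0.14915589,  0.02124552, -0.98858543]]), 't': array([226.48586237, 446.84765023, 949.48006765])}
wrist {'fx': 360.0511212950925, 'fy': 360.0511212950925, 'cx': 319.22360327450417, 'cy': 197.22971613353124, 'k1': -0.015303481467780423, 'hand_eye': array([[ 4.40732508e-04, -9.64002378e-01, -2.65893251e-01,
         6.66017566e+01],
       [ 9.99999124e-01,  7.56648527e-04, -1.08569456e-03,
        -1.22620001e-01],
       [ 1.24779988e-03, -2.65892540e-01,  9.64001867e-01,
        -1.42683938e+02],
       [ 0.00000000e+00,  0.00000000e+00,  0.00000000e+00,
         1.00000000e+00]])}
```

View pics/scene0.png

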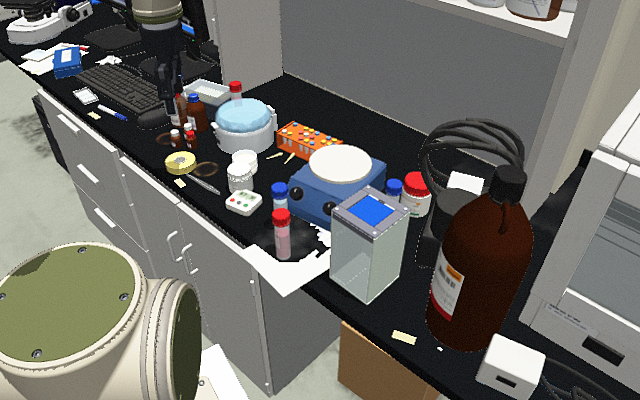

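View pics/top0.png

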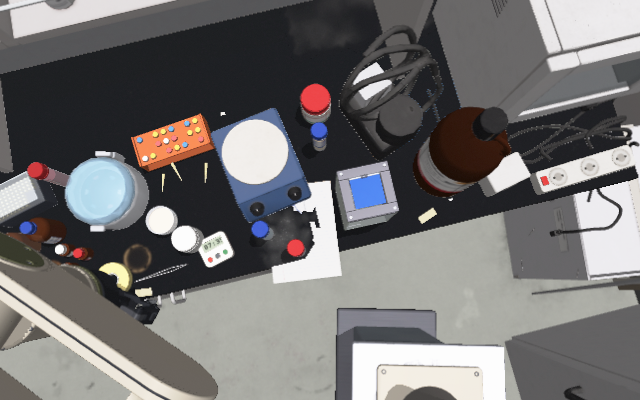

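View pics/wrist0.png

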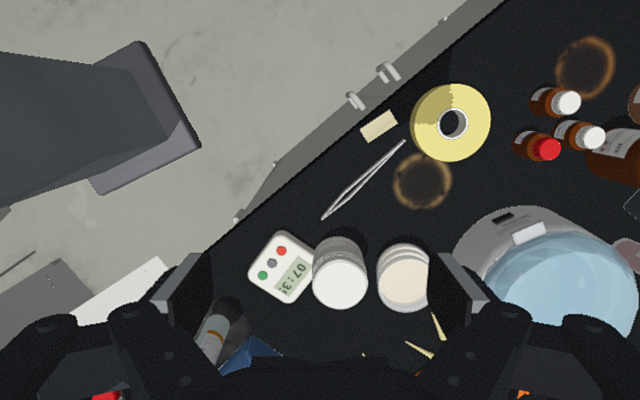

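The scene view shows the red cap at (282,215), a blue-capped tube just behind it at (279,190), and the box flap at (372,206). In the top view, the red cap is at (296,248), the blue caps are at (260,230) and (319,131), and the flap is at (367,191).

```bash
cat > h.py <<'E'
import numpy as np, cv2
def und(s,p):
    K=np.array([[s["fx"],0,s["cx"]],[0,s["fy"],s["cy"]],[0,0,1.]])
    q=cv2.undistortPoints(np.array(p,float).reshape(-1,1,2),K,np.array([s["k1"],0,0,0.]))[:,0]
    return np.c_[q,np.ones(len(q))]
def rays(s,p):
    d=und(s,p)@s["R"]; o=-s["R"].T@s["t"]
    return o,d/np.linalg.norm(d,axis=1)[:,None]
def onz(s,p,z):
    o,d=rays(s,p); return o+d*((z-o[2])/d[:,2])[:,None]
def tri(s1,p1,s2,p2):
    o1,d1=rays(s1,p1);o2,d2=rays(s2,p2);d1=d1[0];d2=d2[0]
    a=np.linalg.lstsq(np.c_[d1,-d2],o2-o1,rcond=None)[0]
    A=o1+a[0]*d1;B=o2+a[1]*d2
    return (A+B)/2,np.linalg.norm(A-B)
def blobs(img,box,col):
    x0,y0,x1,y1=box
    h=cv2.cvtColor(img,cv2.COLOR_RGB2HSV);H,S,V=[h[...,i].astype(int) for i in range(3)]
    m=((H<8)|(H>172)) if col=="r" else (H>100)&(H<128)
    m=m&(S>130)&(V>60); z=np.zeros(m.shape,np.uint8); z[y0:y1,x0:x1]=m[y0:y1,x0:x1]
    n,l,st,c=cv2.connectedComponentsWithStats(z)
    return [(st[i][:5].tolist(),c[i].round(1).tolist(),(l==i).astype(np.uint8)) for i in range(1,n) if st[i][4]>30]
E
python3 - <<'E'
from bench import viewer
from h import *
S=viewer.snapshot("scene");T=viewer.snapshot("top")
for nm,s,bs in (("scene",S,{"red":(265,200,300,235,"r"),"blue":(265,178,295,212,"b"),"flap":(340,185,410,235,"b")}),("top",T,{"red":(280,235,312,265,"r"),"blue":(248,218,274,245,"b"),"blue2":(305,118,332,150,"b"),"flap":(340,165,400,220,"b")})):
  for k,b in bs.items():
    for st,c,m in blobs(s["img"],b[:4],b[4]):
      e=cv2.minEnclosingCircle(cv2.findContours(m,0,2)[0][0])
      print(nm,k,st,c,np.round(e[0],1),round(e[1],1),onz(s,[c],172 if k=="flap" else 101).round(1))
      if k=="flap":
        q=cv2.boxPoints(cv2.minAreaRect(cv2.findContours(m,0,2)[0][0])); 
        ap=cv2.approxPolyDP(cv2.findContours(m,0,2)[0][0],5,True)[:,0]
        print(ap.tolist(), onz(s,ap,172).round(1).tolist())
for nm,s,(x0,y0,x1,y1) in (("scene",S,(230,160,430,310)),("top",T,(230,100,430,300))):
  cv2.imwrite(f"pics/{nm}_z.png",cv2.resize(s["img"][y0:y1,x0:x1,::-1],None,fx=3.9 if nm=="scene" else 3,fy=3.9 if nm=="scene" else 3,interpolation=2))
E
```

```text
scene red [272, 208, 19, 19, 305] [280.6, 217.0] [280.5 217. ] 10.4 [[344.1 282.8 101. ]]
scene blue [271, 178, 24, 34, 424] [283.3, 192.2] [286.5 194.5] 18.1 [[383.5 344.5 101. ]]
scene flap [371, 185, 13, 6, 40] [377.9, 186.5] [377. 185.] 6.0 [[496.8 193.  172. ]]
[[371, 185], [383, 185]] [[488.8, 202.9, 172.0], [507.3, 191.6, 172.0]]
scene flap [385, 185, 18, 11, 160] [393.6, 189.4] [393.7 187.9] 8.8 [[515.9 171.7 172. ]]
[[386, 185], [389, 194], [400, 194], [402, 185]] [[512.0, 188.8, 172.0], [500.8, 165.8, 172.0], [517.5, 155.7, 172.0], [536.9, 173.7, 172.0]]
scene flap [348, 195, 46, 32, 754] [370.2, 210.4] [370.5 210. ] 22.5 [[446.4 148.1 172. ]]
[[367, 195], [348, 210], [373, 226], [393, 210]] [[465.9, 183.9, 172.0], [414.9, 168.6, 172.0], [427.4, 114.9, 172.0], [480.1, 128.7, 172.0]]
top red [287, 239, 17, 18, 246] [295.1, 247.4] [295.1 247.5] 8.9 [[343.4 280.5 101. ]]
top blue [251, 220, 18, 18, 243] [259.6, 228.8] [259.8 229. ] 9.0 [[378.4 352.  101. ]]
top blue2 [310, 122, 18, 18, 250] [318.6, 130.6] [318.6 130.8] 9.1 [[581.8 240.2 101. ]]
top flap [349, 175, 37, 34, 898] [367.4, 191.3] [367.  191.5] 20.8 [[445.4 145.7 172. ]]
[[379, 175], [349, 181], [356, 208], [385, 202]] [[476.4, 124.6, 172.0], [464.0, 179.8, 172.0], [413.9, 166.3, 172.0], [426.2, 113.4, 172.0]]
```

View pics/scene_z.png

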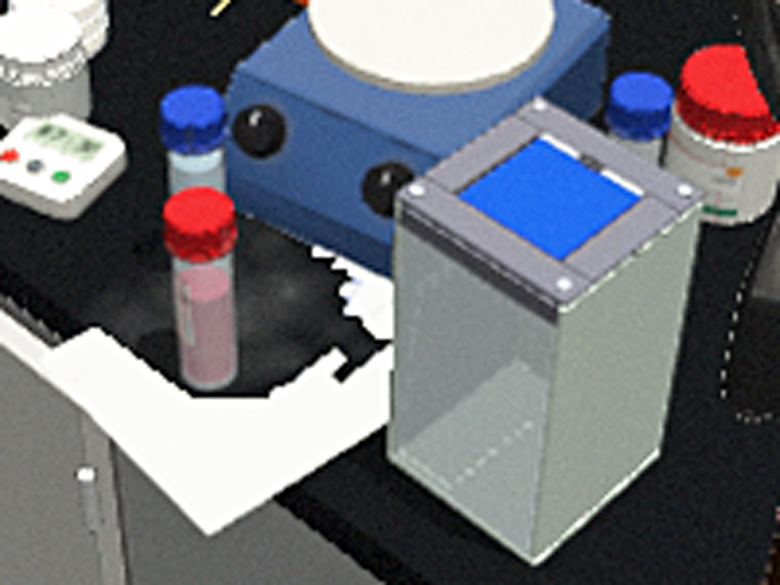

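View pics/top_z.png

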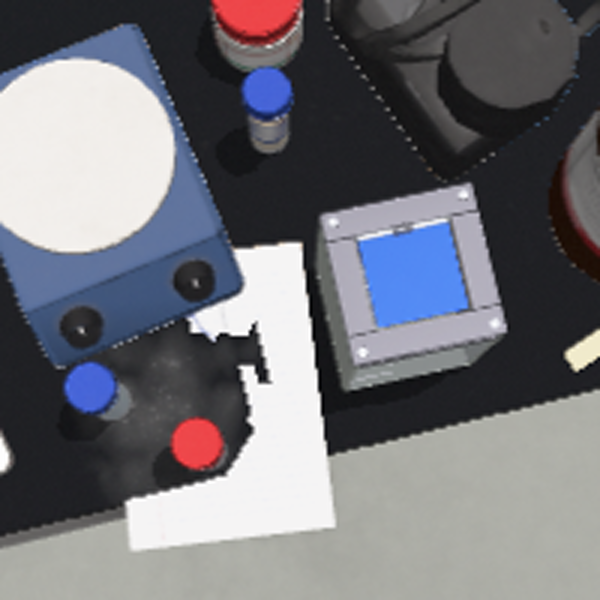

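Run:
```python
from bench import viewer
from h import *
S=viewer.snapshot("scene");T=viewer.snapshot("top")
ts=[(230+a/3-.33,100+b/3-.33) for a,b in ((333,222),(463,195),(495,324),(362,353))]
ss=[(230+a/3.9-.4,160+b/3.9-.4) for a,b in ((416,190),(540,104),(684,190),(564,285))]
ss=[ss[1],ss[2],ss[3],ss[0]]
for i,(a,b) in enumerate(zip(ts,ss)):print(tri(S,b,T,a), onz(T,[a],175)[0].round(1), onz(S,[b],175)[0].round(1))
t=onz(T,ts,175);u=onz(S,ss,175);print("mouth",t.mean(0),u.mean(0))
for v in(t,u):
  print("yaw",[np.degrees(np.arctan2(*(v[i]-v[j])[1::-1])) for i,j in((0,3),(1,2))],[np.degrees(np.arctan2(*(v[i]-v[j])[1::-1]))-90 for i,j in((0,1),(3,2))])
print("red",tri(S,(280.6,217),T,(295.1,247.4)),onz(T,[(295.1,247.4)],108),onz(S,[(280.6,217)],102))
# red foot in scene: bottom
print("red foot scene", onz(S,[(230+210/3.9,160+383/3.9)],2))
print("bottle cap top",onz(T,[(489,123)],320),"shoulder",onz(T,[(475,145)],220),"base near", onz(T,[(425,180),(445,195)],0))
```

```text
(array([475.95883251, 195.5197885 , 179.43512331]), np.float64(0.20545198008373625)) [476.8 195.5 175. ] [479.6 199.8 175. ]
(array([494.76645758, 116.10330941, 178.4100653 ]), np.float64(0.32922588690220983)) [495.4 115.8 175. ] [497.8 118.8 175. ]
(array([415.29622404,  96.55408475, 178.2228627 ]), np.float64(0.27859440211625086)) [415.6  96.2 175. ] [417.7  99.  175. ]
(array([395.94842285, 176.57595672, 178.46934618]), np.float64(0.46065662834065746)) [396.2 176.5 175. ] [398.4 179.7 175. ]
mouth [446.02165568 145.9847783  175.        ] [448.38182789 149.35033369 175.        ]
yaw [np.float64(13.213336753304004), np.float64(13.81300404478168)] [np.float64(13.144423107734113), np.float64(13.623770561724257)]
yaw [np.float64(13.878472332713503), np.float64(13.89028581948009)] [np.float64(12.646750005355443), np.float64(13.394775558314436)]
red (array([343.10284998, 280.42037745, 103.29672501]), np.float64(0.3119877351085196)) [[342.99211953 280.01901243 108.        ]] [[343.58483573 281.76766408 102.        ]]
red foot scene [[339.33763915 270.22650405   2.        ]]
bottle cap top [[529.79468686 -28.5193386  320.        ]] shoulder [[523.24602196 -38.153587   220.        ]] base near [[ 5.04520878e+02  3.89097453e+00 -1.13686838e-13]
 [ 4.71665676e+02 -3.98100932e+01  1.13686838e-13]]
```

```bash
python3 -m crank '{"slide":[[0,0,0],[0,0,0],[0,0,0],[0,0,0],[0,0,0],[0,0,0],[0,0,0],[0,0,0]],"twist":[0.13,0.13,0.13,0.13,0.13,0.13,0.13,0.13]}' 0; python3 -m crank '{"slide":[[0,0,0],[0,0,0],[0,0,0],[0,0,0],[0,0,0]],"twist":[0.13,0.13,0.13,0.14,0]}'
cat > w.py <<'E'
import sys,numpy as np
from bench import status
from scipy.spatial.transform import Rotation as Ro
s=status.sense();R=Ro.from_euler("xyz",s["tcp_rot"],degrees=True).as_matrix()
print("t",s["time"],s["tool_pos"].round(1),s["tcp_rot"].round(2),"F",s["ft_force"].round(1),"gap",round(s["finger_gap"],1))
if len(sys.argv)>3: print("tool-delta mm",(R.T@(np.array(list(map(float,sys.argv[1:4])))-s["tool_pos"])).round(1))
E
python3 w.py 343 280.5 170
```

```text
time: 1.15
tool_pos: [254.4, 543.4, 231.2]
tcp_rot: [-180.0, 0.0, 95.0]
ft_force: [-0.3, -0.2, 0.4]
finger_gap: 85.5
time: 1.65
tool_pos: [254.3, 543.4, 231.3]
tcp_rot: [-180.0, 0.0, 64.8]
ft_force: [-0.6, 0.4, -0.8]
finger_gap: 85.2
t 1.65 [254.3 543.4 231.3] [-180.      0.     64.83] F [-0.6  0.4 -0.8] gap 85.2
tool-delta mm [-200.3  192.1   61.3]
```

```bash
python3 -m crank '{"slide":[[-0.028,0.027,0],[-0.028,0.027,0],[-0.029,0.028,0],[-0.029,0.028,0],[-0.029,0.028,0],[-0.029,0.027,0],[-0.028,0.027,0],[0,0,0]],"twist":[0,0,0,0,0,0,0,0]}'
python3 - <<'E'
from bench import viewer
from h import *
s=viewer.snapshot("wrist");cv2.imwrite("pics/wrist1.png",s["img"][:,:,::-1])
E
python3 w.py 343 280.5 57
```

```text
time: 2.45
tool_pos: [345.0, 277.6, 231.5]
tcp_rot: [179.9, 0.0, 65.0]
ft_force: [0.5, -0.2, 0.1]
finger_gap: 85.6
t 2.5 [344.5 279.4 231.6] [ 1.7996e+02 -4.0000e-02  6.4980e+01] F [1.1 0.2 0.8] gap 85.2
tool-delta mm [  0.3  -1.9 174.6]
```

View pics/wrist1.png

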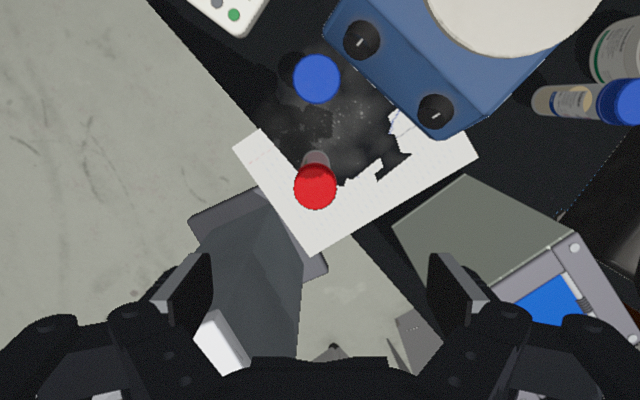

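The wrist view shows the red cap at (315,187), between the jaws laterally, with the blue cap at (317,79), off to the camera side of the jaw line.

```bash
cat > wr.py <<'E'
from bench import viewer,status
from h import *
from scipy.spatial.transform import Rotation as Ro
def wsnap():
    st=status.sense(); s=viewer.snapshot("wrist")
    R=Ro.from_euler("xyz",st["tcp_rot"],degrees=True).as_matrix(); H=s["hand_eye"]
    Rc=R@H[:3,:3]; o=R@H[:3,3]+st["tool_pos"]
    s["R"]=Rc.T; s["t"]=-Rc.T@o; return s
E
python3 - <<'E'
from wr import *
s=wsnap()
for k,b in {"r":(280,150,350,225,"r"),"b":(285,45,350,110,"b")}.items():
  for st,c,m in blobs(s["img"],b[:4],b[4]):
    e=cv2.minEnclosingCircle(cv2.findContours(m,0,2)[0][0]);print(k,st,c,e,onz(s,[c,e[0]],110).round(1).tolist())
E
python3 w.py 343 280.5 57
```

```text
r [295, 165, 44, 47, 1600] [316.6, 187.7] ((316.0659484863281, 187.76373291015625), 23.29242515563965) [[344.0, 281.2, 110.0], [343.6, 281.4, 110.0]]
b [332, 45, 18, 17, 91] [341.6, 51.1] ((340.5, 53.5), 11.335884094238281) [[400.5, 361.4, 110.0], [399.2, 360.4, 110.0]]
b [294, 56, 49, 51, 1916] [318.0, 80.9] ((318.0986328125, 80.94380950927734), 25.247163772583008) [[377.6, 350.6, 110.0], [377.6, 350.5, 110.0]]
t 2.55 [344.1 280.5 231.6] [ 1.7999e+02 -6.0000e-02  6.5010e+01] F [0.2 0.4 0.1] gap 85.5
tool-delta mm [ -0.7  -1.  174.6]
```

```bash
python3 -m crank '{"slide":[[0,0,0.03],[0,0,0.03],[0,0,0.03],[0,0,0.03],[0,0,0.02],[0,0,0.02],[0,0,0.0145],[0,0,0]],"twist":[0,0,0,0,0,0,0,0]}'; python3 -m crank '{"slide":[[0,0,0],[0,0,0]],"twist":[0,0]}';python3 w.py 343.6 281 57
```

```text
time: 3.35
tool_pos: [341.4, 281.0, 54.4]
tcp_rot: [-179.8, 0.2, 65.2]
ft_force: [-0.2, -0.9, 0.0]
finger_gap: 85.6
time: 3.55
tool_pos: [344.2, 281.9, 57.9]
tcp_rot: [180.0, -0.1, 65.0]
ft_force: [-0.8, -0.7, 0.8]
finger_gap: 85.7
t 3.55 [344.2 281.9  57.9] [ 1.7995e+02 -9.0000e-02  6.5050e+01] F [-0.8 -0.7  0.8] gap 85.7
tool-delta mm [-1.1 -0.1  0.9]
```

```bash
python3 -m crank '{"slide":[[0,0,0],[0,0,0],[0,0,0],[0,0,0],[0,0,0],[0,0,0],[0,0,0],[0,0,0]],"twist":[0,0,0,0,0,0,0,0]}' 1 40; python3 -m crank '{"slide":[[0,0,0],[0,0,0],[0,0,0],[0,0,0]],"twist":[0,0,0,0]}'
python3 - <<'E'
from bench import viewer
from h import *
for n in("wrist","scene"):
  s=viewer.snapshot(n);cv2.imwrite(f"pics/{n}2.png",s["img"][:,:,::-1])
E
python3 w.py
```

```text
time: 4.35
tool_pos: [343.9, 281.1, 57.1]
tcp_rot: [180.0, -0.0, 65.0]
ft_force: [-1.4, -0.7, 5.8]
finger_gap: 27.5
time: 4.75
tool_pos: [343.8, 281.1, 57.1]
tcp_rot: [180.0, -0.0, 65.0]
ft_force: [-0.8, 0.2, 4.6]
finger_gap: 27.4
t 4.85 [343.9 281.1  57.1] [ 1.7999e+02 -2.0000e-02  6.4960e+01] F [-1.1 -0.1  6.4] gap 27.5
```

View pics/wrist2.png

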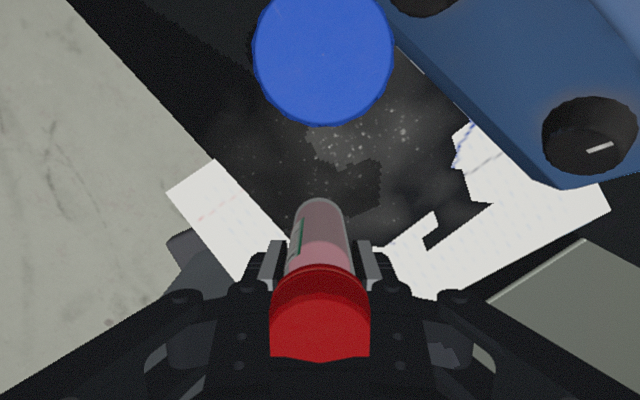

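View pics/scene2.png

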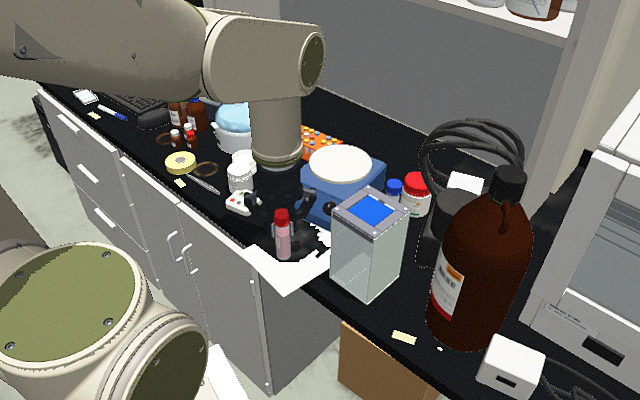

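Gripped at 27.5 mm and upright. In the wrist view the blue tube is clear of the fingers. Next I lift straight up.

```bash
python3 -m crank '{"slide":[[0,0,-0.01],[0,0,-0.02],[0,0,-0.03],[0,0,-0.04],[0,0,-0.04],[0,0,-0.04],[0,0,-0.03],[0,0,-0.02]],"twist":[0,0,0,0,0,0,0,0]}'; python3 -m crank '{"slide":[[0,0,-0.01],[0,0,0],[0,0,0]],"twist":[0,0,0]}'
python3 - <<'E'
from wr import *
for n in("wrist","scene"):
  s=wsnap() if n=="wrist" else viewer.snapshot(n);cv2.imwrite(f"pics/{n}3.png",s["img"][:,:,::-1])
E
python3 w.py 446.5 147 297
```

```text
time: 5.65
tool_pos: [344.1, 281.2, 290.1]
tcp_rot: [179.9, -0.2, 65.0]
ft_force: [1.0, 0.6, -1.3]
finger_gap: 27.9
time: 5.95
tool_pos: [343.3, 280.7, 295.6]
tcp_rot: [-180.0, 0.1, 65.0]
ft_force: [-0.8, 0.1, -1.1]
finger_gap: 26.9
t 6.05 [343.  280.5 295. ] [-1.7991e+02  1.4000e-01  6.4960e+01] F [-1.2 -0.6 -0.5] gap 27.6
tool-delta mm [-77.2 150.3  -2.1]
```

View pics/scene3.png

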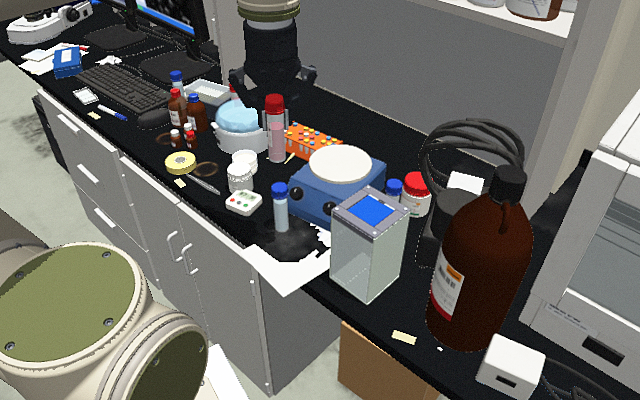

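View pics/wrist3.png

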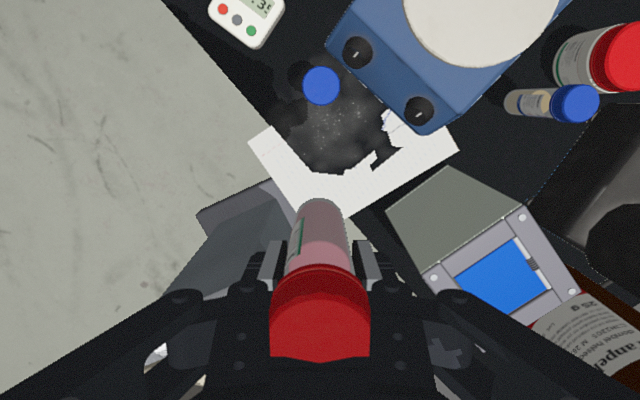

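Run:
```python
from wr import *
s=wsnap()
q=onz(s,[(434,277),(523,218),(573,293)],175);print(q.round(1),((q[0]+q[2])/2).round(1),np.linalg.norm(q[0]-q[1]),np.linalg.norm(q[2]-q[1]))
```

```text
[[396.8 175.  175. ]
 [476.6 193.3 175. ]
 [496.  112.1 175. ]] [446.4 143.6 175. ] 81.93516794046006 83.41958469537744
```

Three views put the mouth within about 3 mm of (447,146), against a clearance of ±16 mm. I'll move across high up.

```bash
python3 -m crank '{"slide":[[-0.006,0.011,0],[-0.012,0.022,0],[-0.015,0.029,0],[-0.015,0.029,0],[-0.014,0.029,0],[-0.01,0.02,0],[-0.006,0.011,0],[0,0,0]],"twist":[0,0,0,0,0,0,0,0]}'; python3 -m crank '{"slide":[[0,0,0],[0,0,0],[0,0,0]],"twist":[0,0,0]}'
python3 - <<'E'
from wr import *
for n in("wrist","scene","top"):
  s=wsnap() if n=="wrist" else viewer.snapshot(n);cv2.imwrite(f"pics/{n}4.png",s["img"][:,:,::-1])
E
python3 w.py 446.8 146.3 182
```

```text
time: 6.9
tool_pos: [447.9, 144.9, 296.2]
tcp_rot: [-180.0, 0.1, 64.8]
ft_force: [0.1, 0.3, -1.5]
finger_gap: 27.5
time: 7.2
tool_pos: [447.0, 147.2, 296.9]
tcp_rot: [180.0, -0.0, 65.0]
ft_force: [-0.5, -1.2, -1.6]
finger_gap: 27.6
t 7.35 [447.2 147.  296.9] [ 1.7999e+02 -1.0000e-02  6.5020e+01] F [ 0.7 -0.4 -0.5] gap 27.6
tool-delta mm [-8.000e-01 -1.000e-01  1.149e+02]
```

View pics/scene4.png

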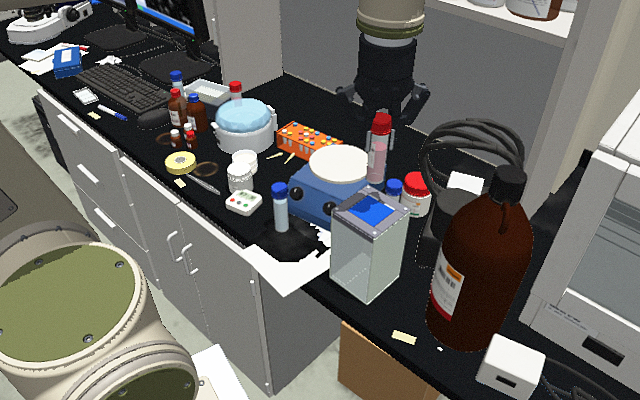

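View pics/wrist4.png

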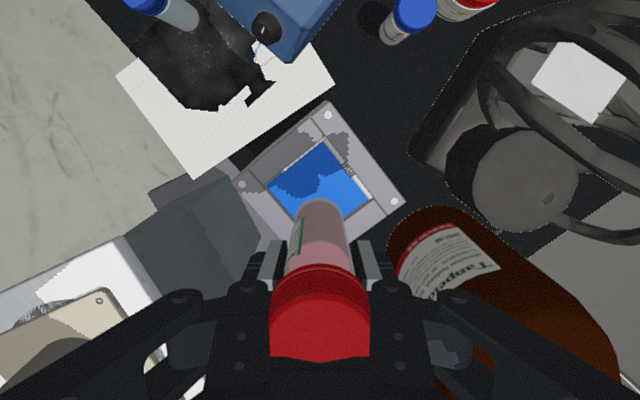

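View pics/top4.png

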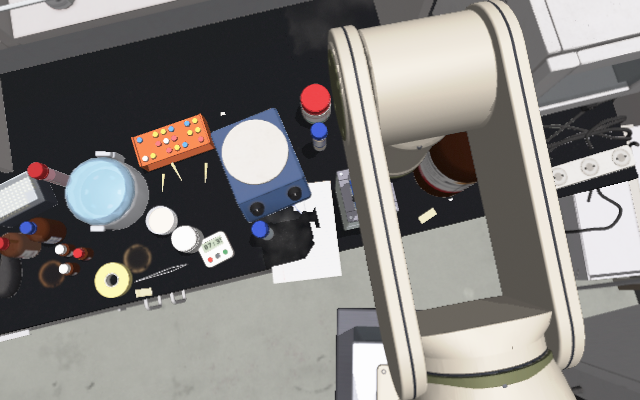

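Run:
```python
from wr import *
S=viewer.snapshot("scene");T=viewer.snapshot("top")
print(tri(S,(508,180),T,(490,123)), onz(S,[(508,180),(435,260),(530,260)],200))
s=wsnap()
print(onz(s,[(450,240),(400,240)],175).round(0))
```

```text
(array([529.82612296, -29.94176245, 321.93906234]), np.float64(1.5735060744728517)) [[683.51824868  60.48179324 200.        ]
 [441.3574488  -12.14597491 200.        ]
 [561.343424   -88.34486651 200.        ]]
[[524.  65. 175.]
 [488.  82. 175.]]
```

The bottle stays about 120 mm from the mouth's centre, so there is room. The foot is 65 mm above the box, so I'll bring it down to just above the flap and then push in slowly.

```bash
python3 -m crank '{"slide":[[0,0,0.01],[0,0,0.015],[0,0,0.015],[0,0,0.01],[0,0,0.005],[0,0,0],[0,0,0]],"twist":[0,0,0,0,0,0,0]}'
python3 - <<'E'
from wr import *
for n in("wrist","scene"):
  s=wsnap() if n=="wrist" else viewer.snapshot(n);cv2.imwrite(f"pics/{n}5.png",s["img"][:,:,::-1])
  if n=="scene": cv2.imwrite("pics/scene5z.png",cv2.resize(s["img"][80:310,290:470,::-1],None,fx=2.6,fy=2.6,interpolation=2))
E
python3 w.py 446.8 146.3 182
```

```text
time: 8.2
tool_pos: [447.6, 146.4, 242.1]
tcp_rot: [180.0, -0.0, 65.0]
ft_force: [0.4, -0.3, -0.4]
finger_gap: 27.4
t 8.3 [447.9 146.5 242.6] [ 1.7994e+02 -4.0000e-02  6.4960e+01] F [ 0.5 -0.  -1. ] gap 27.6
tool-delta mm [-0.7 -1.  60.6]
```

View pics/scene5z.png

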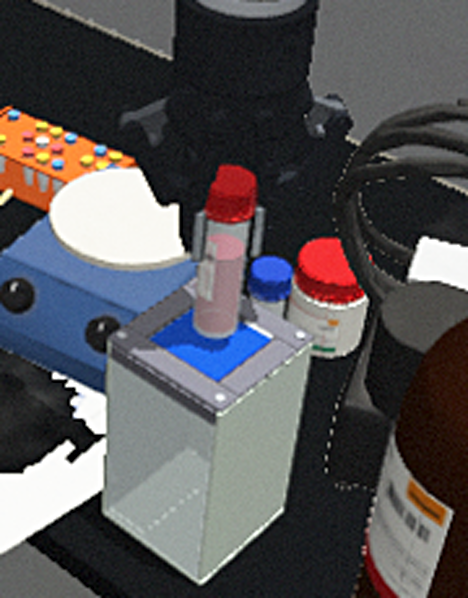

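View pics/wrist5.png

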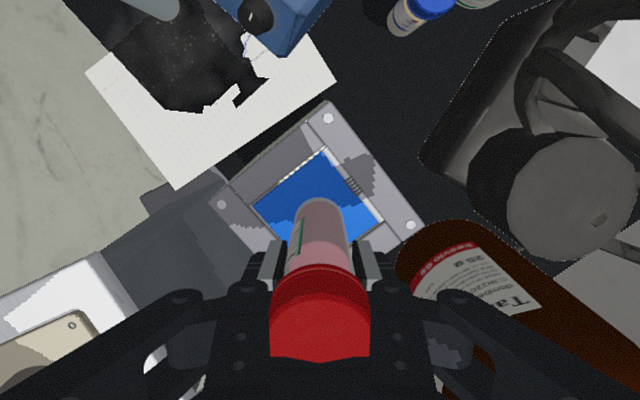

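The tube is upright above the middle of the flap, with its foot at about (215,338) in the zoomed view. Pushing in slowly.

```bash
python3 -m crank '{"slide":[[0,0,0.004],[0,0,0.004],[0,0,0.004],[0,0,0.004],[0,0,0.004],[0,0,0.004],[0,0,0.004],[0,0,0.004]],"twist":[0,0,0,0,0,0,0,0]}' && python3 -m crank '{"slide":[[0,0,0.004],[0,0,0.004],[0,0,0.004],[0,0,0.004],[0,0,0.004],[0,0,0.004],[0,0,0.002],[0,0,0]],"twist":[0,0,0,0,0,0,0,0]}'; python3 -m crank '{"slide":[[0,0,0],[0,0,0],[0,0,0]],"twist":[0,0,0]}'
python3 - <<'E'
from wr import *
for n in("wrist","scene"):
  s=wsnap() if n=="wrist" else viewer.snapshot(n);cv2.imwrite(f"pics/{n}6.png",s["img"][:,:,::-1])
  if n=="scene": cv2.imwrite("pics/scene6z.png",cv2.resize(s["img"][110:310,300:450,::-1],None,fx=3,fy=3,interpolation=2))
E
python3 w.py 446.8 146.3 182
```

```text
time: 9.1
tool_pos: [447.4, 146.4, 209.4]
tcp_rot: [-180.0, 0.0, 65.0]
ft_force: [-0.2, 0.3, -0.5]
finger_gap: 27.5
time: 9.9
tool_pos: [447.2, 146.3, 183.3]
tcp_rot: [-180.0, 0.0, 65.0]
ft_force: [-0.4, 0.1, 0.2]
finger_gap: 27.4
time: 10.2
tool_pos: [447.6, 146.4, 184.0]
tcp_rot: [180.0, -0.0, 65.0]
ft_force: [-0.2, -0.5, -0.4]
finger_gap: 27.5
t 10.3 [447.6 146.4 184. ] [ 1.7998e+02 -1.0000e-02  6.4960e+01] F [-0.1  0.3 -1. ] gap 27.6
tool-delta mm [-0.4 -0.7  2. ]
```

View pics/scene6z.png

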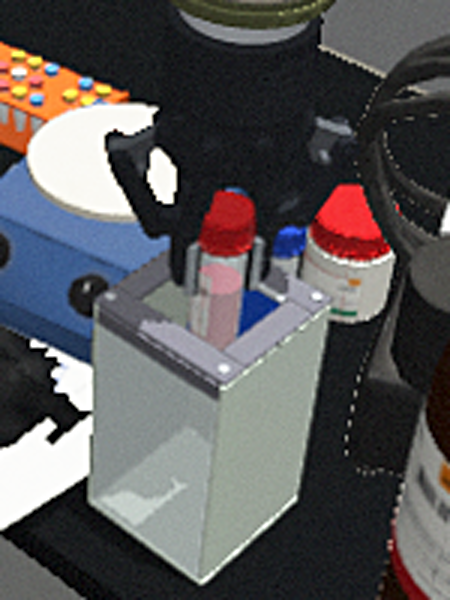

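View pics/wrist6.png

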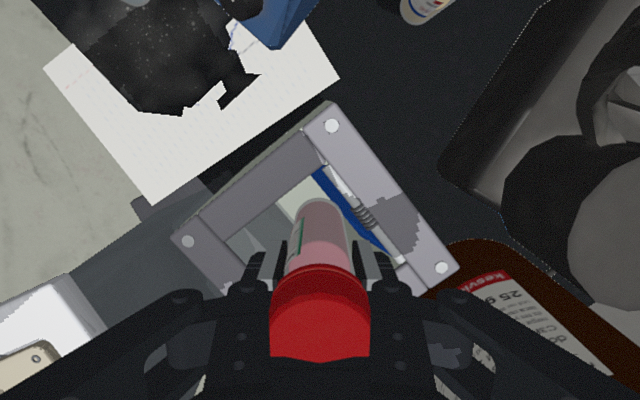

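The flap has swung right down against the hinge side, the foot is about 49 mm below the top face, and the force is about zero. I'll go 2 mm further, then release.

```bash
python3 -m crank '{"slide":[[0,0,0.002],[0,0,0],[0,0,0]],"twist":[0,0,0]}' && python3 w.py && python3 -m crank '{"slide":[[0,0,0],[0,0,0],[0,0,0],[0,0,0],[0,0,0],[0,0,0],[0,0,0],[0,0,0]],"twist":[0,0,0,0,0,0,0,0]}' 0
python3 - <<'E'
from wr import *
for n in("wrist","scene"):
  s=wsnap() if n=="wrist" else viewer.snapshot(n);cv2.imwrite(f"pics/{n}7.png",s["img"][:,:,::-1])
  if n=="scene": cv2.imwrite("pics/scene7z.png",cv2.resize(s["img"][110:310,300:450,::-1],None,fx=3,fy=3,interpolation=2))
E
python3 w.py
```

```text
time: 10.6
tool_pos: [447.4, 146.4, 181.7]
tcp_rot: [-180.0, 0.0, 65.0]
ft_force: [-0.4, 0.2, -0.1]
finger_gap: 27.2
t 10.6 [447.4 146.4 181.7] [-1.7999e+02  1.0000e-02  6.4960e+01] F [-0.4  0.2 -0.1] gap 27.2
time: 11.4
tool_pos: [447.5, 146.4, 181.8]
tcp_rot: [-180.0, 0.0, 65.0]
ft_force: [0.1, -0.3, 0.4]
finger_gap: 85.6
t 11.5 [447.5 146.4 181.8] [-180.      0.     64.96] F [-0.7  0.6  0.2] gap 85.6
```

View pics/scene7z.png

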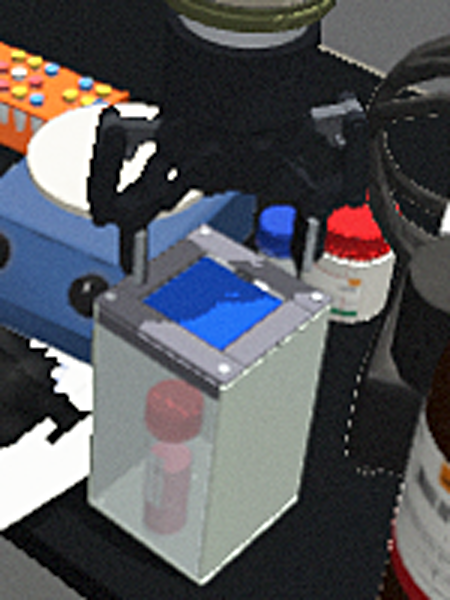

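View pics/wrist7.png

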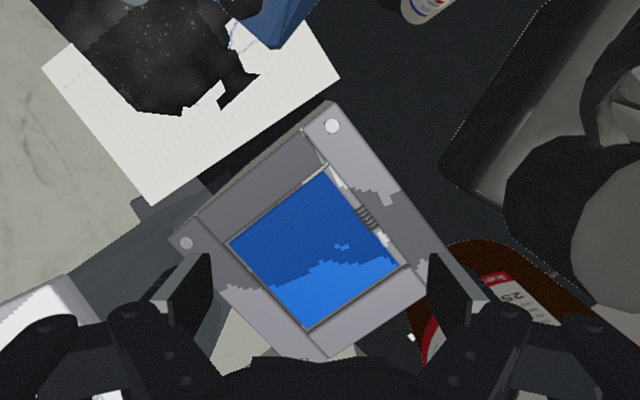

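The tube stands inside on the floor, with its cap at (173,408) seen through the clear front, and the flap is shut. I'll retreat straight up.

```bash
python3 -m crank '{"slide":[[0,0,-0.005],[0,0,-0.015],[0,0,-0.025],[0,0,-0.03],[0,0,-0.03],[0,0,-0.02],[0,0,-0.01],[0,0,0]],"twist":[0,0,0,0,0,0,0,0]}'; python3 -m crank '{"slide":[[0,0,0],[0,0,0],[0,0,0],[0,0,0]],"twist":[0,0,0,0]}'
python3 - <<'E'
from wr import *
s=viewer.snapshot("scene");cv2.imwrite("pics/scene8.png",s["img"][:,:,::-1])
s=viewer.snapshot("top");cv2.imwrite("pics/top8.png",s["img"][:,:,::-1])
E
python3 w.py
```

```text
time: 12.3
tool_pos: [448.3, 146.6, 319.1]
tcp_rot: [179.8, -0.1, 65.0]
ft_force: [0.1, -0.0, -0.4]
finger_gap: 85.3
time: 12.7
tool_pos: [447.1, 146.3, 315.9]
tcp_rot: [-179.9, 0.1, 65.0]
ft_force: [0.2, 0.1, -0.2]
finger_gap: 85.7
t 12.8 [447.3 146.3 316.3] [-1.7996e+02  3.0000e-02  6.4960e+01] F [-0.8 -0.  -1. ] gap 85.5
```

View pics/scene8.png

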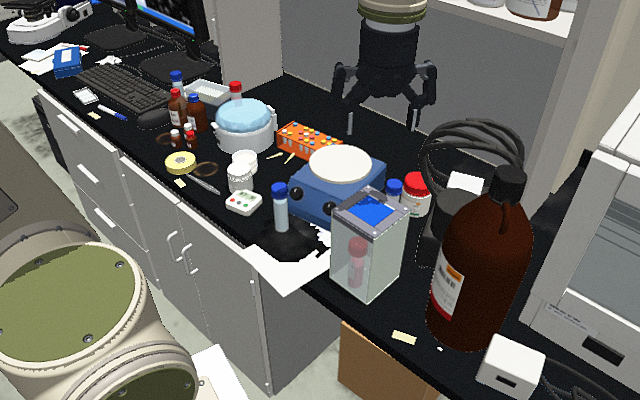

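View pics/top8.png

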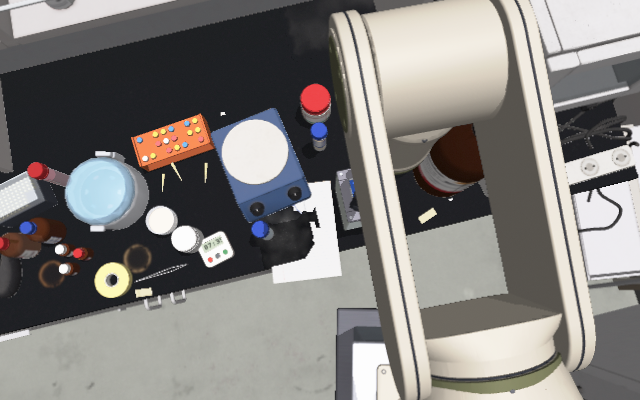

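The red tube is in the box with its cap at (357,245) in the scene view. The flap is shut, the blue tubes stand at (260,230) and (319,131) in the top view as before, and the gripper is clear.

```bash
python3 -c "
from bench import hand_in
print(hand_in())"
```

```text
the job is handed in; nothing more can be done
None
```

The red-capped tube is in the return box, and I handed the job in at about 13 s of the 48 s allowed. I gripped it by the upper barrel and carried it over high and upright. I then pushed its foot about 50 mm below the top face before letting go, and afterwards raised the gripper straight up.

- **Final pictures:** the tube stands on the box floor and the flap is shut. The blue-capped tubes are where they were, and the gripper is open and well clear.
- **Forces:** wrist readings stayed within about 1.6 N, apart from about 6 N while the gripper closed on the tube.
- **Disagreements:** the camera views placed the mouth up to 6 mm apart. I used the middle value, well inside the ±16 mm clearance. No check failed.

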